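# Set the length stop on the fence

### The arm

A 7-joint arm with a two-finger parallel gripper is mounted at the origin on the work surface. World frame = base frame: x ahead of the robot, y to its left, z up, the work surface at z = 0. Lengths are in mm, angles in rad, forces in N, time in s.
With the tool pointing down it reaches from about 425 to 800 mm from the base axis. Payload 8.3 kg.
Tool frame: the origin (TCP) lies at the very end of the fingers, on their centre line; the grasp point (between the pads) lies 19 mm behind it; z points along the fingers, y is the line along which they close (so a half turn about z gives the same grasp; the last joint's range is limited). The gripper opens to 85 mm and grips with 20 to 120 N. Pads are 22 mm wide; open, the fingers measure 114 mm over their backs; the gripper's body (76 mm by 85 mm) begins 54 mm behind the grasp point. The pads swing forward as they close: fully open they stand 13 mm farther back than shut.
Start: joints at [-1.293, 0.383, 0.016, 1.37, -0.006, 1.388, -0.046], TCP at [208.849, 589.055, 231.279] pointing down, gripper open.
Joint ranges: [-2.95, 2.95], [-0.25, 2.06], [-1.52, 1.56], [0.18, 2.33], [-1.44, 4.58], [0.02, 2.06], [-3.01, 3.01]. Speed limits (rad/s): [2.39, 2.39, 3.01, 3.01, 3.14, 3.14, 3.14].

### API

Orientations are given as [roll, pitch, yaw] about the fixed x, y, z axes, in that order (R = Rz(yaw) Ry(pitch) Rx(roll)).
In Python, from plant import ctrl, viewer gives the robot as it stands. The module is installed in compiled form; this text tells all that it offers.
- The arm moves only by the tool send_rows, never from a script. Its argument "plan" is a list of rows, each a list of 6 numbers: the shift along the tool's x, y, z each as a share of 200 mm, from -1 to 1, then the turn, a rotation vector about the tool's x, y, z each as a share of 90 degrees, from -1 to 1. In form: [[tx, ty, tz, wx, wy, wz], ...]. A call has 1 to 12 rows; each row shifts and turns the commanded pose from where the row before left it, along the tool's axes as they then stand; what a row does not reach is not made up. A row lasts 1/12 s, in which the tool goes at most 41.7 mm and 7.16 degrees, less where a joint would pass 70% of its speed; a pose out of reach is approached as far as the arm can. A call with a number of a shift or a turn outside -1 to 1 is refused whole. A call with a gripper value outside its range is refused whole. "jaw" is the opening in per cent of the stroke, from 0 (shut) to 100 (fully open), set as the call begins (left out, the last holds). The fingers move at their own pace and stop on an object; "grip_force" is the grip in N (left out, the last holds). Time passes only in rows, so rows that do not move let the fingers close. It gives the time, the measured TCP pose, the force, the opening and the grip force at its end, in the units of the state.
- ctrl.get_state(): the state, without advancing time (a new reading comes with each control period).
- viewer.camera(name): name is "scene" or "top"; returns the picture (384x512x3 uint8, red, green, blue); there is no depth.
- viewer.camera_info(name): a dict with "fx", "fy", "cx", "cy" (pixels), "k1" (the pictures are not rectified: a ray, as slopes to the right and down, at radius r is drawn at 1 + k1 r^2 times it, then the intrinsics apply), "eye" and "rotation" of the camera in the world. Camera axes: x right, y up, looking along -z (the intrinsics and any distortion apply to the point x, -y, -z); pixel columns grow to the right and rows downward; lengths in mm; the calibration is good to about 2 mm. A picture is of the moment at which its call begins. camera_info takes no time and is no camera call.
- ctrl.job_done(): hands the job in; it is judged then, once.
The state is a dict: "clock": time; "joints": joint angles; "qd": joint speeds; "tau": joint torques, N m; "tcp_pos": TCP position; "eef_rot": TCP orientation; "ft_force": force on the tool from outside, world axes, zero at the start; "torque": the same for the moment, N m; "grip_width": opening from 0.0 (shut) to 1.0 (fully open); "gripper_force": force on a finger pad.
Only numpy, scipy, OpenCV 4.12 (cv2) and the standard library are available. Lean on these libraries where they do the work, as an engineer would, in place of code of your own. Each camera call takes 0.05 s, during which the arm holds its last target. There are 200 camera calls.

### The job

Set the length stop for a repeat cut: squeeze the lock tab of the stop that has the flat plate, keep it squeezed while you slide the stop along the fence until its plate is up against the end of the wooden strip (a gap of up to a centimetre is fine), then let go so that it locks. Do not shove the strip out of its place, and leave the roller guide where it is.

Things in the scene. Friction and masses are not known exactly. Their poses are not given: they have to be found in the camera images.
- length_stop: Length stop: black saddle (60 mm across the fence, 64 along it, 18 high) riding on a fixed aluminium fence bar (40 mm wide, 700 long, 60 high). Origin: centre of saddle's underside, 60 mm above the bench. y runs along the fence, z up, x across it to the strip's side. Tab squeezed, it slides to +y (300 mm of travel) with 1 to 4 N; tab free, it clicks into the nearest 9 mm notch and is locked.
- stop_grip (a point): Centre of the length stop's squeezed grip, 45 mm above the stop's origin, same axes. Grip: black fixed block (outer face at x -17.5 mm) and steel tab (outer face x +25.5 free, +17.5 squeezed: 43, then 35 mm over both), 30 mm long in y, rising from the saddle's top (27 mm below this point) to 22 mm above it. Pinch it from above, fingers closing along x, tips clear of the saddle.
- lock_tab (a joint): The length stop's lock tab, a ribbed steel paddle (8 mm thick, 30 mm along the fence, 46 mm high) on the +x side of the grip. 0 = free and locked, 0.008 m = fully squeezed towards the fixed block. It yields from 8 N, takes 13 N fully squeezed, springs back when let go; the slide is free beyond 6 mm. On letting go the stop may click up to 4 mm either way into its notch.
- stop_face (a point): Middle of the face, turned to +y, with which the length stop meets the strip: an aluminium plate 50 mm wide (x), 10 mm thick, 64 mm high that hangs on the saddle's +x side down to 8 mm above the bench. Axes as for the stop; 32 mm in +y from the stop's origin, 20 mm below it.
- strip: Sample strip: loose plain wooden strip lying on the bench along the +x side of the fence, 45 mm wide (x), 160 mm long (y, parallel to the fence), 28 mm high, about 0.3 kg. Origin: centre of its underside; its ends are at y -80 and +80 mm. The -80 mm end faces the plate of the length stop.
- roller_guide: Bystander, leave alone: second carriage on the same fence beyond the strip's other end, with the same saddle, grip and tab, but an upright black roller (26 mm diameter, 48 mm high) instead of the flat plate. Origin: centre of its saddle's underside; axes as for the stop.
Things that resemble listed ones, but are neither listed nor needed, are in the scene too. What is shaped like the strip but black or blue is not meant.

How it is judged:
By the outcome, as a careful person would: the job done as asked, in the order asked, and still so for the second after the job is handed in, with the robot touching nothing.
It also fails if it takes over 38 s, if anything falls off the work surface, if the arm or the gripper's body presses on something with over 40 N, if the wrist force passes 120 N, or if a joint passes its speed limit or range.

## Working session

There is one attempt and no reset: what is moved stays moved. The work goes in short steps, Python scripts to look and compute and a tool call to move; the robot and the scene stay as the last step left them, time stands still between calls to the robot, and variables do not carry over. Pictures are saved under pics/ and viewed, at most 10 in all, crops included, and the job is handed in when it is done.

Besides the shell and the picture viewer there is one more tool, called as name([rows], argument=value, ...), one row to a line, values as JSON. send_rows: Moves the arm, as the interface text tells. Its arguments: {"type":"object","properties":{"plan":{"type":"array"},"jaw":{"type":"number"},"grip_force":{"type":"number"}},"required":["plan"]}

```bash
mkdir -p pics; cat > h.py <<'E'
import numpy as np, cv2
from plant import ctrl, viewer
def snap(n,f):
    im=viewer.camera(n); cv2.imwrite('pics/'+f,im[:,:,::-1]); return im
def ray(n,u,v):
    i=viewer.camera_info(n)
    K=np.array([[i['fx'],0,i['cx']],[0,i['fy'],i['cy']],[0,0,1.]])
    p=cv2.undistortPoints(np.array([[[u,v]]],float),K,np.array([i['k1'],0,0,0.]))[0,0]
    return np.array(i['eye'],float),np.array(i['rotation'],float).reshape(3,3)@np.array([p[0],-p[1],-1])
def onz(n,u,v,z):
    e,d=ray(n,u,v); return e+d*(z-e[2])/d[2]
E
python3 - <<'E'
from h import *
a=snap('scene','s0.png');b=snap('top','t0.png')
for n in('scene','top'):print(viewer.camera_info(n))
s=ctrl.get_state();print(s['clock'],s['tcp_pos'],s['eef_rot'],s['grip_width'])
E
```

```text
{'fx': 390.7359745644189, 'fy': 390.7359745644189, 'cx': 256.71729661204785, 'cy': 190.03248886729529, 'k1': -0.12737007148246346, 'eye': array([1185.30202308,  105.72959604,  882.15767154]), 'rotation': array([ 0.73130331, -0.00762223,  1.53918353])}
{'fx': 382.34651838403533, 'fy': 382.34651838403533, 'cx': 252.612857681562, 'cy': 196.39699846866895, 'k1': -0.12142059178949982, 'eye': array([ 418.94584078,  121.97077059, 1187.94718821]), 'rotation': array([ 0.05916612, -0.00221857, -1.59352   ])}
0.1 [208.70114847 588.65676212 230.36239195] [-3.13982885e+00 -1.42464746e-05  2.80084197e+00] 1.0008254035493556
```

View pics/s0.png

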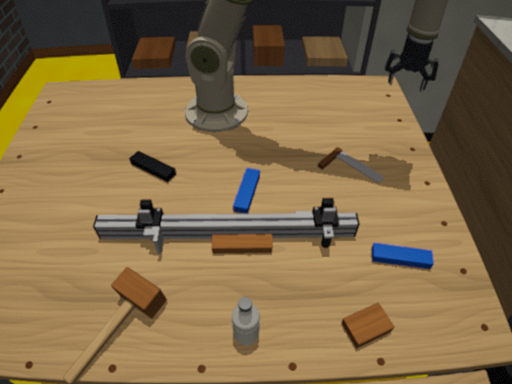

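View pics/t0.png

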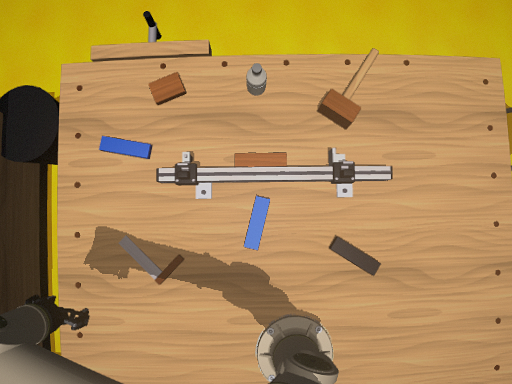

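```bash
sed -i "s/np.array(i\['rotation'\],float).reshape(3,3)/R.from_euler('xyz',i['rotation']).as_matrix()/; 1a from scipy.spatial.transform import Rotation as R" h.py
python3 - <<'E'
from h import *
a=cv2.imread('pics/s0.png');b=cv2.imread('pics/t0.png')
f=lambda m,x,y,w,h,s:cv2.resize(m[y:y+h,x:x+w],(w*s,h*s),interpolation=cv2.INTER_CUBIC)
A=f(a,90,190,280,72,2)
c1=f(a,90,190,100,70,4);c2=f(a,290,190,100,70,4)
d1=f(b,300,135,100,75,4);d2=f(b,150,135,100,75,4)
cv2.imwrite('pics/c.png',np.vstack([np.hstack([c1,c2]),np.hstack([d1,d2])]))
print(onz('top',295,350,0),onz('scene',215,105,0))
E
```

```text
[ 8.18247189 -3.09416251  0.        ] [-43.49567119  -7.29861853   0.        ]
```

View pics/c.png

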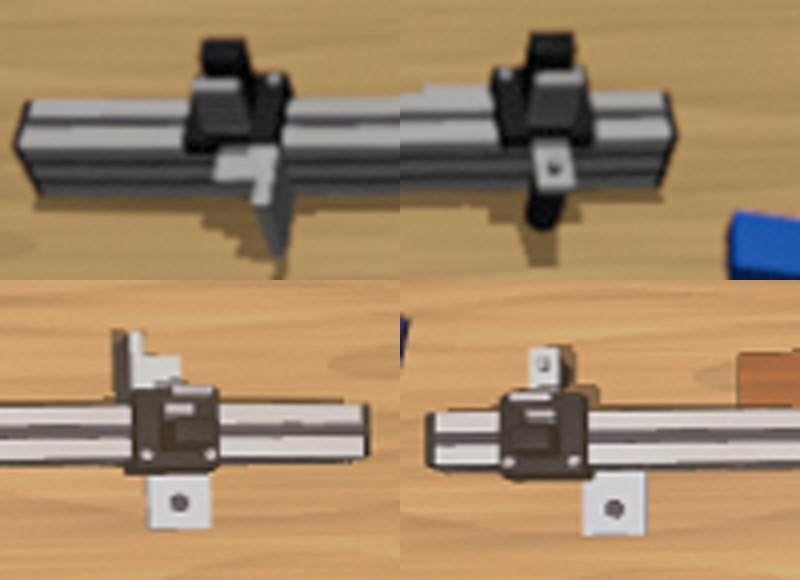

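```bash
python3 - <<'E'
from h import *
np.set_printoptions(precision=1,suppress=True)
T=lambda u,v,z:onz('top',u,v,z)
r=(T(391.5,166,60)+T(391.5,180,60))/2;l=(T(157.5,168,60)+T(157.5,181.75,60))/2
d=l-r;print('fence',r,l,np.linalg.norm(d),np.arctan2(d[0],d[1]))
print('saddle',[T(u,v,78)for u,v in((333.5,162),(354.3,162),(333.5,182.5),(354.3,182.5))])
print('saddle scene front z78 corners',onz('scene',90+188/4,190+133/4,78),onz('scene',90+280/4,190+133/4,78))
# plate top in scene/top : z ~72
print('plate top',T(300+118/4,135+50/4,72),T(300+143/4,135+52/4,72))
for n,z in(('top',28),('scene',28)):
    m=cv2.imread('pics/%s0.png'%n[0]);h=cv2.cvtColor(m,cv2.COLOR_BGR2HSV)
    k=cv2.inRange(h,(3,130,60),(14,255,255))
    cs,_=cv2.findContours(k,0,2)
    for c in cs:
        x,y,w,hh=cv2.boundingRect(c)
        if cv2.contourArea(c)>150:
            q=cv2.boxPoints(cv2.minAreaRect(c));print(n,x,y,w,hh,q.tolist(),[onz(n,*p,z)[:2] for p in q])
E
```

```text
fence [ 547. -303.   60.] [556.5 400.6  60. ] 703.6734858372248 0.013527767311243598
saddle [array([ 580.7, -122.4,   78. ]), array([ 579.6, -184.6,   78. ]), array([ 520.1, -120. ,   78. ]), array([ 518.8, -182. ,   78. ])]
saddle scene front z78 corners [ 572.3 -179.4   78. ] [ 573.4 -118.9   78. ]
plate top [ 625.2 -113.5   72. ] [ 623.4 -132.2   72. ]
top 155 255 29 30 [[154.0032196044922, 280.07989501953125], [178.0032196044922, 254.07989501953125], [183.3195037841797, 258.98724365234375], [159.3195037841797, 284.98724365234375]] [array([239.5, 423.5]), array([317.5, 348.1]), array([302.3, 332.1]), array([224.4, 407.4])]
top 235 153 52 14 [[235.0, 153.0], [286.0, 153.0], [286.0, 166.0], [235.0, 166.0]] [array([622. , 168.8]), array([618.6,  12.4]), array([578.4,  13.6]), array([581.8, 169.5])]
top 318 89 43 40 [[316.1117858886719, 110.2529296875], [330.5647277832031, 87.54116821289062], [361.6882629394531, 107.3470458984375], [347.2353210449219, 130.05880737304688]] [array([751.6, -85.8]), array([ 824.6, -134.8]), array([ 759.7, -230.7]), array([ 687.4, -180.9])]
top 148 72 38 3
[... 660 characters left out ...]
89.8000183105469], [144.07998657226562, 311.5600280761719]] [array([ 727.4, -232.5]), array([ 665.5, -202.3]), array([ 737.5, -106.5]), array([ 794. , -138.5])]
scene 211 234 61 20 [[211.0, 234.0], [271.0, 234.0], [271.0, 253.0], [211.0, 253.0]] [array([574.3,   9.3]), array([578.2, 169.6]), array([638.1, 166.3]), array([634.3,  11.9])]
scene 132 37 42 32 [[132.0, 37.0], [173.0, 37.0], [173.0, 68.0], [132.0, 68.0]] [array([-573.6, -426.2]), array([-557.6, -226.9]), array([-273.9, -191.6]), array([-284.9, -367.7])]
scene 253 25 31 41 [[253.0, 25.0], [283.0, 25.0], [283.0, 65.0], [253.0, 65.0]] [array([-670.8,  152.7]), array([-669.7,  300.5]), array([-284.1,  269.3]), array([-285.8,  143.2])]
```

Two carriages: the one at top (344,173) / scene (150,215) has the flat hanging aluminium plate and is therefore the length stop. The one at top (186,173) / scene (326,210) carries the black roller, so I leave it alone. The strip is the brown bar at top (260,160); the bars elsewhere are blue or black.

send_rows([
  [-0.176,-0.109,0,0,0,0],
  [-0.176,-0.109,0,0,0,0],
  [-0.176,-0.109,0,0,0,0],
  [-0.176,-0.109,0,0,0,0],
  [-0.176,-0.109,0,0,0,0],
  [-0.176,-0.109,0,0,0,0],
  [-0.176,-0.109,0,0,0,0],
  [-0.176,-0.109,0,0,0,0],
  [-0.176,-0.109,0,0,0,0],
  [-0.176,-0.109,0,0,0,0],
  [-0.176,-0.109,0,0,0,0],
  [-0.176,-0.109,0,0,0,0],
], jaw=100, grip_force=40)

```text
clock: 1.1
tcp_pos: [520.2, 199.5, 231.1]
eef_rot: [-3.141, -0.0, 2.801]
ft_force: [1.9, 1.1, 1.0]
grip_width: 1.0
gripper_force: 0.0
```

send_rows([
  [0,0,0,0,0,0.066],
  [0,0,0,0,0,0.066],
  [0,0,0,0,0,0.066],
  [0,0,0,0,0,0.066],
  [0,0,0,0,0,0.066],
  [0,0,0,0,0,0.066],
  [0,0,0,0,0,0.066],
  [0,0,0,0,0,0.066],
  [0,0,0,0,0,0.066],
  [0,0,0,0,0,0.066],
  [0,0,0,0,0,0.066],
  [0,0,0,0,0,0.066],
])

```text
clock: 2.1
tcp_pos: [519.2, 201.2, 230.8]
eef_rot: [-3.141, 0.0, 1.552]
ft_force: [-0.9, -0.2, -0.2]
grip_width: 1.002
gripper_force: 0.0
```

send_rows([
  [-0.147,0.0152,0.03,0,0,0],
  [-0.147,0.0152,0.03,0,0,0],
  [-0.147,0.0152,0.03,0,0,0],
  [-0.147,0.0152,0.03,0,0,0],
  [-0.147,0.0152,0.03,0,0,0],
  [-0.147,0.0152,0.03,0,0,0],
  [-0.147,0.0152,0.03,0,0,0],
  [-0.147,0.0152,0.03,0,0,0],
  [-0.147,0.0152,0.03,0,0,0],
  [-0.147,0.0152,0.03,0,0,0],
  [-0.147,0.0152,0.03,0,0,0],
  [-0.147,0.0152,0.03,0,0,0],
])

```text
clock: 3.1
tcp_pos: [550.8, -153.2, 158.7]
eef_rot: [-3.141, -0.0, 1.557]
ft_force: [0.3, -0.3, 0.3]
grip_width: 0.997
gripper_force: 0.0
```

send_rows([
  [0,0,0,0,0,0],
  [0,0,0,0,0,0],
])

```text
clock: 3.27
tcp_pos: [550.1, -154.3, 158.6]
eef_rot: [-3.14, 0.001, 1.552]
ft_force: [-0.0, 0.1, 0.1]
grip_width: 0.993
gripper_force: 0.0
```

```bash
python3 - <<'E'
from h import *
a=snap('scene','s1.png');b=snap('top','t1.png')
f=lambda m,x,y,w,h,s:cv2.resize(m[y:y+h,x:x+w,::-1],(w*s,h*s),interpolation=cv2.INTER_CUBIC)
cv2.imwrite('pics/c1.png',np.hstack([f(a,90,150,100,140,4),f(b,300,110,100,140,4)]))
E
```

```text
(no output)
```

View pics/c1.png

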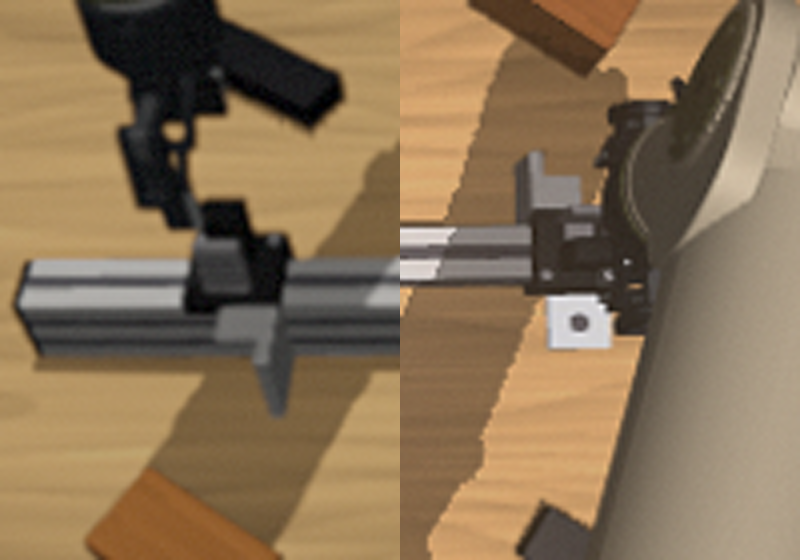

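The front finger tip shows at scene (136,205), the free tab's top edge at scene (138–151,210); perspective offsets are checked numerically.

```bash
python3 - <<'E'
from h import *
np.set_printoptions(precision=1,suppress=True)
for z in(158,172):print('tip',onz('scene',136,204,z),'topview finger',onz('top',356.5,136,z))
print('tab top',onz('scene',138.3,209.5,124),onz('scene',150.5,209.5,124))
print('block top',onz('scene',140.5,200,127),onz('scene',151.5,200,127))
# tab/top from t0 crop: tab top white (165..195,408)
print('tab top(top view)',onz('top',300+164/4,135+128/4,124),onz('top',300+195/4,135+128/4,124))
print('tab free outer', onz('top',300+172/4,135+106/4,124))
E
```

```text
tip [ 574.4 -163.5  158. ] topview finger [ 640.3 -172.1  158. ]
tip [ 586.2 -158.3  172. ] topview finger [ 637.3 -168.1  172. ]
tab top [ 564.  -167.1  124. ] [ 564.6 -135.9  124. ]
block top [ 535.1 -165.6  127. ] [ 535.8 -137.   127. ]
tab top(top view) [ 559.4 -133.1  124. ] [ 559.  -155.3  124. ]
tab free outer [ 574.9 -139.5  124. ]
```

send_rows([
  [0.012,0,0.05,0,0,0],
  [0,0,0.05,0,0,0],
  [0,0,0.05,0,0,0],
  [0,0,0.05,0,0,0],
  [0,0,0.05,0,0,0],
  [0,0,0.05,0,0,0],
  [0,0,0.05,0,0,0],
  [0,0,0,0,0,0],
  [0,0,0,0,0,0],
])

```text
clock: 4.12
tcp_pos: [550.6, -149.6, 88.6]
eef_rot: [-3.14, 0.0, 1.557]
ft_force: [1.2, 0.9, 0.7]
grip_width: 1.003
gripper_force: 0.0
```

send_rows([
  [0,0,0,0,0,0],
  [0,0,0,0,0,0],
  [0,0,0,0,0,0],
  [0,0,0,0,0,0],
  [0,0,0,0,0,0],
  [0,0,0,0,0,0],
  [0,0,0,0,0,0],
  [0,0,0,0,0,0],
  [0,0,0,0,0,0],
  [0,0,0,0,0,0],
], jaw=0, grip_force=40)

```text
clock: 4.95
tcp_pos: [550.2, -151.0, 91.5]
eef_rot: [3.142, 0.0, 1.555]
ft_force: [-15.4, -0.2, 19.7]
grip_width: 0.392
gripper_force: 42.8
```

send_rows([
  [0,-0.005,-0.01,0,0,0],
  [0,-0.005,-0.005,0,0,0],
  [0,0,0,0,0,0],
  [0,0,0,0,0,0],
])

```text
clock: 5.28
tcp_pos: [549.9, -148.9, 92.0]
eef_rot: [3.14, 0.0, 1.558]
ft_force: [5.0, 0.1, -10.7]
grip_width: 0.39
gripper_force: 44.5
```

send_rows([
  [0.02,0,0.005,0,0,0],
  [0.04,0,0,0,0,0],
  [0.055,0,0,0,0,0],
  [0.055,0,0,0,0,0],
  [0.055,0,0,0,0,0],
  [0.055,0,0,0,0,0],
  [0.055,0,0,0,0,0],
  [0.055,0,0,0,0,0],
  [0.055,0,0,0,0,0],
  [0.055,0,0,0,0,0],
  [0,0,0,0,0,0],
  [0,0,0,0,0,0],
])

```text
clock: 6.28
tcp_pos: [551.2, -47.6, 91.9]
eef_rot: [3.14, -0.001, 1.559]
ft_force: [4.9, 0.0, 2.9]
grip_width: 0.387
gripper_force: 46.4
```

```bash
python3 - <<'E'
from h import *
a=snap('scene','s2.png');b=snap('top','t2.png')
f=lambda m,x,y,w,h,s:cv2.resize(m[y:y+h,x:x+w,::-1],(w*s,h*s),interpolation=cv2.INTER_CUBIC)
cv2.imwrite('pics/c2.png',np.vstack([f(a,130,185,160,75,5),f(b,220,125,160,45,5)]))
E
```

```text
(no output)
```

View pics/c2.png

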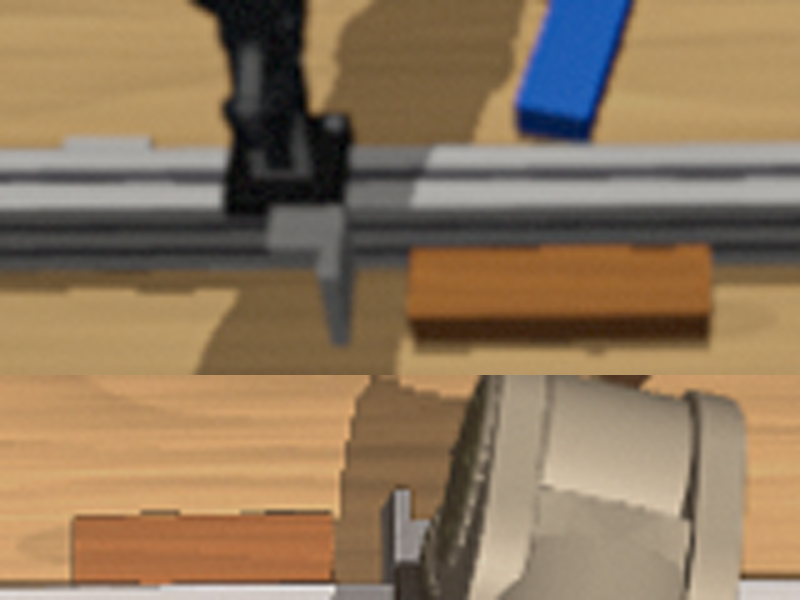

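Plate's front lower corner is at about scene (200,254), and the strip's near end at scene (212,249). In the top view the plate face is at (297–299,148) and the strip end at (286.6,160).

```bash
python3 - <<'E'
from h import *
np.set_printoptions(precision=1,suppress=True)
P=[onz('scene',130+350/5,185+345/5,8),onz('scene',130+352/5,185+262/5,68),onz('top',220+384/5,125+115/5,8),onz('top',220+395/5,125+115/5,72)]
S=[onz('scene',130+408/5,185+318/5,28),onz('scene',130+412/5,185+247/5,28),onz('scene',130+414/5,185+340/5,0),onz('top',220+333/5,125+(515-375)/5,28),onz('top',220+333/5,125+(582-375)/5,28)]
for p in P:print('plate',p)
for p in S:print('strip',p)
E
```

```text
plate [623.9 -19.2   8. ]
plate [612.8 -12.6  68. ]
plate [637.2 -23.8   8. ]
plate [625.2 -22.4  72. ]
strip [620.8  12.9  28. ]
strip [575.6  13.1  28. ]
strip [616.3  13.6   0. ]
strip [618.6  10.6  28. ]
strip [577.1  11.8  28. ]
```

send_rows([
  [0.02,0,0,0,0,0],
  [0.03,0,0,0,0,0],
  [0.03,0,0,0,0,0],
  [0.03,0,0,0,0,0],
  [0.02,0,0,0,0,0],
  [0,0,0,0,0,0],
  [0,0,0,0,0,0],
  [0,0,0,0,0,0],
])

```text
clock: 7.05
tcp_pos: [551.5, -23.7, 91.9]
eef_rot: [3.14, -0.0, 1.556]
ft_force: [4.1, 0.5, 4.7]
grip_width: 0.39
gripper_force: 46.7
```

```bash
python3 - <<'E'
from h import *
a=snap('scene','s3.png');b=snap('top','t3.png')
f=lambda m,x,y,w,h,s:cv2.resize(m[y:y+h,x:x+w,::-1],(w*s,h*s),interpolation=cv2.INTER_CUBIC)
cv2.imwrite('pics/c3.png',np.vstack([f(a,180,220,80,40,8),f(b,260,135,80,35,8)]))
print(np.mean([ctrl.get_state()['tcp_pos'] for _ in range(3)],0))
E
```

```text
[551.52613186 -23.70287042  91.87734946]
```

View pics/c3.png

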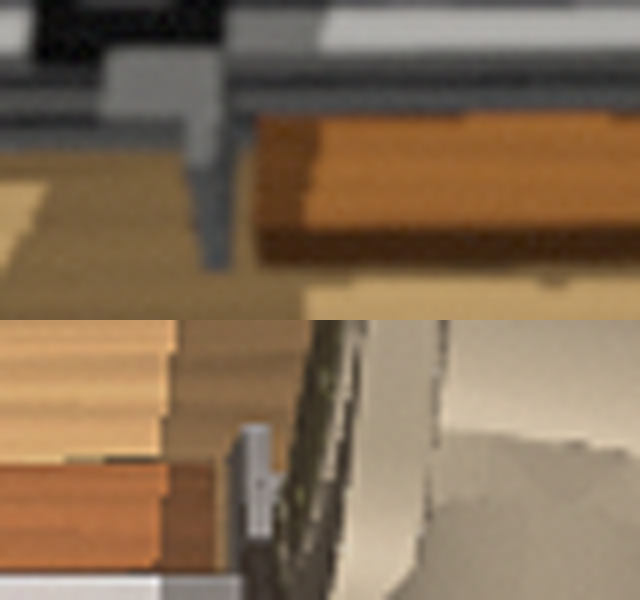

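```bash
python3 - <<'E'
from h import *
np.set_printoptions(precision=1,suppress=True)
s=lambda x,y,z:onz('scene',180+x/8,220+y/8,z)
t=lambda x,y,z:onz('top',260+x/8,135+(y-320)/8,z)
print('plate',s(235,268,8),s(232,160,68),t(230,430,8),t(243,430,72))
print('strip',s(256,225,28),s(258,118,28),s(259,262,0),t(215,465,28),t(216,565,28))
E
```

```text
plate [622.8   5.5   8. ] [621.3   9.6  68. ] [635.3   1.5   8. ] [623.5   3.2  72. ]
strip [619.3  13.9  28. ] [576.8  12.7  28. ] [615.5  12.4   0. ] [618.2   9.7  28. ] [579.5  10.5  28. ]
```

send_rows([
  [0.0125,0,0,0,0,0],
  [0,0,0,0,0,0],
  [0,0,0,0,0,0],
  [0,0,0,0,0,0],
])

```text
clock: 7.48
tcp_pos: [551.5, -21.2, 91.9]
eef_rot: [3.14, -0.0, 1.556]
ft_force: [4.3, 0.3, 5.3]
grip_width: 0.39
gripper_force: 46.8
```

send_rows([
  [0,0,0,0,0,0],
  [0,0,0,0,0,0],
  [0,0,0,0,0,0],
  [0,0,0,0,0,0],
  [0,0,0,0,0,0],
  [0,0,0,0,0,0],
  [0,0,0,0,0,0],
  [0,0,0,0,0,0],
  [0,0,0,0,0,0],
  [0,0,0,0,0,0],
], jaw=100)

```text
clock: 8.32
tcp_pos: [550.9, -21.0, 91.3]
eef_rot: [-3.141, 0.0, 1.557]
ft_force: [-0.1, 0.1, 0.2]
grip_width: 0.998
gripper_force: 0.0
```

send_rows([
  [0,0,-0.05,0,0,0],
  [0,0,-0.07,0,0,0],
  [0,0,-0.1,0,0,0],
  [0,0,-0.1,0,0,0],
  [0,0,-0.15,0,0,0],
  [0,0,-0.15,0,0,0],
  [0,0,-0.1,0,0,0],
  [0,0,0,0,0,0],
  [0,0,0,0,0,0],
])

```text
clock: 9.07
tcp_pos: [551.6, -21.2, 237.2]
eef_rot: [3.138, -0.001, 1.557]
ft_force: [-0.8, 0.5, -0.9]
grip_width: 0.997
gripper_force: 0.0
```

```bash
python3 - <<'E'
from h import *
a=snap('scene','s4.png');b=snap('top','t4.png')
f=lambda m,x,y,w,h,s:cv2.resize(m[y:y+h,x:x+w,::-1],(w*s,h*s),interpolation=cv2.INTER_CUBIC)
cv2.imwrite('pics/c4.png',np.vstack([f(a,180,190,80,40+30,5),f(b,260,135,80,35,5)]))
E
```

```text
(no output)
```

View pics/c4.png

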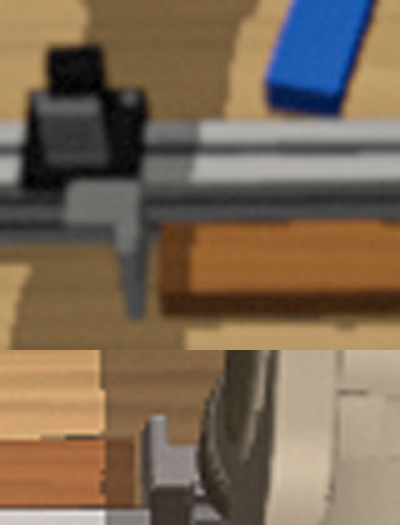

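```bash
python3 - <<'E'
from h import *
np.set_printoptions(precision=1,suppress=True,linewidth=200)
for n in 'st':
  for k in '234':
    g=cv2.imread(f'pics/{n}{k}.png')
    if n=='s':print(n,k,g[244:252,205:216].mean(0)[:,2], g[244:252,205:216].mean(0)[:,0])
    else:print(n,k,g[155:161,284:298].mean(0)[:,2],g[155:161,284:298].mean(0)[:,0])
E
```

```text
s 2 [122.4 123.1 122.8 123.1 123.1 123.8 125.4 120.6 113.1 111.6 112.1] [62.8 63.1 62.6 63.4 64.1 62.4 53.6 40.6 33.2 32.6 34.4]
s 3 [ 79.1  72.1  67.9  73.2 102.2 117.6 105.8  87.5  79.6  78.6  79.6] [72.4 72.  67.8 62.5 61.9 60.9 47.  29.9 22.9 22.2 23.5]
s 4 [ 80.9  73.4  69.1  70.9  96.5 114.6 105.6  86.9  80.6  79.5  79.9] [71.8 72.2 68.4 63.  61.6 59.6 47.6 28.6 24.8 22.4 23.5]
t 2 [173.7 174.7 167.2 136.2 136.5 136.3 136.2 135.5 136.5 135.3 137.  138.5  99.8  73.7] [64.8 65.7 71.2 74.3 74.  73.  73.8 73.  74.5 72.8 74.3 73.2 67.  61. ]
t 3 [114.2 112.7 109.8 141.7 106.8  74.3  82.2 147.5 139.2 148.2 102.2  91.   58.3  73.8] [ 48.7  48.3  50.5  76.3  69.5  61.7  69.5 136.  128.2 137.8  85.8  65.5  37.3  46.8]
t 4 [112.7 110.7 108.5 139.3  88.3  70.5 107.5 143.  140.8 143.  141.2 142.3 142.5 143.3] [ 48.2  45.8  50.2  74.7  64.5  58.   97.  132.8 129.8 132.3 130.3 131.3 132.2 132.5]
```

The plate shows clear of the strip at scene (209,250) vs (211.6,250), which makes the gap about 6–7 mm. The strip edge hasn't moved, the tab is released, and the gripper is well clear above.

```bash
python3 -c "
from plant import ctrl; print(ctrl.job_done())"
```

```text
the job is handed in; nothing more can be done
None
```

The length stop is slid up and locked with its plate about 6–7 mm from the strip's end; strip and roller guide were not touched, and the job was handed in at about 9 s of the 38 s allowed.

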